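# Open a canister whose thread hand is unknown

### The job

The two stain-remover canisters on the counter have quick-release wing caps, one with a normal and one with a reverse thread, and nobody remembers which is which. Try the cap of the round canister both ways if need be, turn it loose the way it will go, lift it off, and finish while still holding it upright a few centimetres above the open mouth, so that drips fall back in. Leave the square canister closed, and do not disturb it or the small things standing about.

Things in the scene. Friction and masses are not known exactly. Their poses are not given: they have to be found in the camera images.
- round_canister: white plastic drum 100 mm in diameter with sloping shoulders, on a square steel foot plate 112 mm wide, screwed to the counter: it cannot move or turn. Its shoulder ends at 113 mm, its neck (30 mm in diameter) at 145 mm above the counter. Origin at the centre of the underside, z up
- mouth (a point): centre of the mouth of the round canister, at the top of its neck, 145 mm above the counter. Two lugs in the cap's skirt are caught under a flange of the neck: unturned, the cap lifts by 3 mm at most; turned loose, its lugs are clear of the neck when it is 25 mm up
- round_cap: its cap, grey, 60 g, locked on at the start: knurled skirt 58 mm in diameter, 30 mm high, closed on top; on it an upright wing 50 mm long (along cap x), 12 mm thick (y), 26 mm high, the grip. Origin at the centre of the skirt's lower rim, 120 mm above the counter when seated; z up, the axis of turning. The right way of turning may be either; it changes from start to start and cannot be seen
- round_cap_grip (a point): where to grip that cap: on its axis in the wing, 52 mm above its origin, 4 mm below the wing's top; axes as the cap's, fingers close along y. The right way the cap turns almost freely, at one height, and lifts straight off when 0.9 to 1.9 rad (say 1.2) from its start. The wrong way it meets a hard stop within 0.15 rad; forced, it slips in the fingers
- square_canister: the square canister: white plastic, 99 mm wide with the same foot plate, neck and height, screwed down 0.22 m from the round one, on either side of it. To be left alone. Origin at the centre of its underside
- square_cap: the cap of the square canister, equal to the other cap. Leave it on. Origin at the centre of its lower rim
- tape_measure: bystander: round tape measure, 56 x 51 x 21 mm, lying between the canisters. Origin at the centre of its underside
- date_stamp: bystander: wooden hand stamp, 56 x 28 x 74 mm, standing behind the gap between the canisters. Origin at the centre of its underside
- pin_tin: bystander: small round tin, 50 mm in diameter and 24 mm high, in front of the gap between the canisters. Origin at the centre of its underside

How it is judged:
On the way:
1. the cap of the round canister is turned loose (by more than 0.7 rad) on its neck (angle between the x axis of round_cap and the x axis of round_canister, either way round above 0.7 rad and z of round_cap in the frame of mouth below -0.015 m), for 0.05 s.
At the end, for the whole second after the job is handed in: the round canister's cap is held still by the fingers (more than 1 N), its lower rim 15 to 150 mm above the mouth, within 40 mm of the mouth's axis, within 0.35 rad of upright, not resting on the canister (z of round_cap in the frame of mouth between 0.015 and 0.15 m and horizontal distance between round_cap and mouth below 0.04 m and angle between round_cap's own z axis and vertical below 0.35 rad and contact force between round_cap and the fingers above 1 N and contact force between round_cap and round_canister below 0.2 N and linear speed of round_cap below 0.03 m/s); the arm keeps its last pose, push and grip.
It fails at once if the square canister's cap is shifted by more than 10 mm (distance of square_cap from where it was at the start of the episode above 0.01 m).
It fails at once if the square canister's cap is turned by more than 0.4 rad (angle between the x axis of square_cap and the x axis of square_canister, either way round above 0.4 rad).
It fails at once if a bystander is shifted by more than 20 mm (distance of any of tape_measure, date_stamp, pin_tin from where it was at the start of the episode above 0.02 m).
It also fails if it takes over 45 s, if anything falls off the work surface, if the arm or the gripper's body presses on something with over 40 N, if the wrist force passes 120 N, or if a joint passes its speed limit or range.

### The arm

A 6-joint arm with a two-finger parallel gripper is mounted at the origin on a cart in front of the work surface, level with it; the furniture and walls round the work are solid. World frame = base frame: x ahead of the robot, y to its left, z up, the work surface at z = 0. Lengths are in m, angles in rad, forces in N, time in s.
With the tool pointing down it reaches from about 0.35 to 0.975 m from the base axis. Payload 4.9 kg.
Tool frame: the origin (TCP) lies on the centre line of the jaws, within the pads' length; the fingertips stand ahead of it and the grasp point (between the pads) lies 8 mm behind it (tip_extent is the z of the fingertips in the tool frame, in m); z points along the fingers, y is the line along which they close (so a half turn about z gives the same grasp; the last joint's range is limited). The gripper opens to 85 mm and grips with 20 to 120 N. Pads are 22 mm wide; open, the fingers measure 114 mm over their backs; the gripper's body (76 mm by 85 mm) begins 54 mm behind the grasp point. The pads swing forward as they close: fully open they stand 13 mm farther back than shut.
Start: joints at [-1.373, 0.053, 1.613, -0, 1.476, -0.119], TCP at [0.195, -0.594, 0.213] pointing down, gripper open.
Joint ranges: [-3.01, 3.01], [-1.01, 2.22], [0.06, 2.58], [-1.02, 4.17], [0.09, 2.62], [-3.14, 3.14]. Speed limits (rad/s): [2.57, 2.57, 3.14, 3.14, 3.14, 3.14].

### API

Orientations are given as [roll, pitch, yaw] about the fixed x, y, z axes, in that order (R = Rz(yaw) Ry(pitch) Rx(roll)).
In Python, from plant import read_state, read_camera, close_job, tip_extent gives the robot as it stands.
- The arm moves only by the tool play_rows, never from a script. Its argument "deltas" is a list of rows, each a list of 4 numbers: the shift along the tool's x, y, z in cm, then the turn about the tool's z in degrees. A call has exactly 10 rows; each row is the pose to reach, as a shift and turn from the pose commanded when the call began, along the tool's axes at that moment; what a row does not reach only later rows make up. A row lasts 1/10 s, in which the tool goes at most 50 mm and 8.59 degrees, less where a joint would pass 70% of its speed; a pose out of reach is approached as far as the arm can. A call with a gripper value outside its range is refused whole. "gripper" is the closure, from -1 (fully open) to 1 (shut), set as the call begins (left out, the last holds). The fingers move at their own pace and stop on an object; "newtons" is the grip in N (left out, the last holds). Time passes only in rows, so rows that repeat a pose let the fingers close, or fill a call up. It gives the time, the measured TCP pose, the force, the opening and the grip force at its end, in the units of the state.
- read_state(): the state, without advancing time (a new reading comes with each control period).
- read_camera(name): name is "scene" or "top" or "wrist"; returns a dict with "color" (384x512x3 uint8, red, green, blue), "K" (3x3 intrinsics, pixels), "T" (4x4, takes a point from camera to world coordinates). Camera axes: x right, y up, looking along -z (the intrinsics and any distortion apply to the point x, -y, -z); pixel columns grow to the right and rows downward; lengths in m; the calibration is good to about 2 mm. A picture is of the moment at which its call begins. There is no depth.
- close_job(): hands the job in; it is judged then, once.
The state is a dict: "t": time; "joints": joint angles; "dq": joint speeds; "joint_efforts": joint torques, N m; "eef_pos": TCP position; "eef_rot": TCP orientation; "ft_force": force on the tool from outside, world axes, zero at the start; "torque": the same for the moment, N m; "width": finger opening in m; "grasp_force": force on a finger pad.
Only numpy, scipy, OpenCV 4.12 (cv2) and the standard library are available. Lean on these libraries where they do the work, as an engineer would, in place of code of your own. Each camera call takes 0.05 s, during which the arm holds its last target. There are 200 camera calls.

## Working session

There is one attempt and no reset: what is moved stays moved. The work goes in short steps, Python scripts to look and compute and a tool call to move; the robot and the scene stay as the last step left them, time stands still between calls to the robot, and variables do not carry over. Pictures are saved under pics/ and viewed, at most 10 in all, crops included, and the job is handed in when it is done.

Besides the shell and the picture viewer there is one more tool, called as name(argument=value, ...) on one line, values as JSON. play_rows: Moves the arm, as the interface text tells. Its arguments: {"type":"object","properties":{"deltas":{"type":"array","items":{"type":"array","items":{"type":"number"}}},"gripper":{"type":"number"},"newtons":{"type":"number"}},"required":["deltas"]}

```bash
mkdir -p pics && python3 - <<'E'
from plant import *
import cv2,numpy as np
for n in("top","scene"):
    c=read_camera(n);np.savez(f"{n}.npz",**c)
    cv2.imwrite(f"pics/{n}0.png",c["color"][:,:,::-1]);print(n,c["K"].tolist(),c["T"].round(4).tolist(),[k for k in c])
print(read_state(),tip_extent)
E
```

```text
top [[497.397626962246, 0.0, 253.54340013821783], [0.0, 497.397626962246, 194.28483533277947], [0.0, 0.0, 1.0]] [[-0.0011, 0.991, -0.1342, 0.3649], [-0.9998, -0.0035, -0.0175, -0.0826], [-0.0178, 0.1342, 0.9908, 1.2202], [0.0, 0.0, 0.0, 1.0]] ['color', 'K', 'T']
scene [[422.7123397009649, 0.0, 250.28696129122287], [0.0, 422.7123397009649, 195.35054067786908], [0.0, 0.0, 1.0]] [[-0.8864, 0.2025, -0.4163, 0.1667], [-0.4622, -0.334, 0.8215, 0.6236], [0.0273, 0.9205, 0.3897, 0.4661], [0.0, 0.0, 0.0, 1.0]] ['color', 'K', 'T']
{'t': 0.1, 'joints': array([-1.37297503e+00,  5.33276024e-02,  1.61412914e+00, -1.65843486e-05,
        1.47597088e+00, -1.19005358e-01]), 'dq': array([ 0.00080909, -0.00238895, -0.00385936, -0.0011417 , -0.00037003,
        0.00279791]), 'joint_efforts': array([-3.71713668e-04, -3.94905889e+01, -3.71364391e+01, -1.70572357e-04,
        3.96185103e-03, -2.26719187e-06]), 'eef_pos': array([ 0.19459859, -0.59332488,  0.21177964]), 'eef_rot': array([-3.13976871e+00, -2.01464832e-04,  3.16828058e-01]), 'ft_force': array([-0.38213393,  0.5986845 ,  0.0789314 ]), 'torque': array([-0.002566  ,  0.00225464,  0.03365891]), 'grasp_force': 0.0, 'width': 0.08517890917022915} 0.011
```

View pics/top0.png

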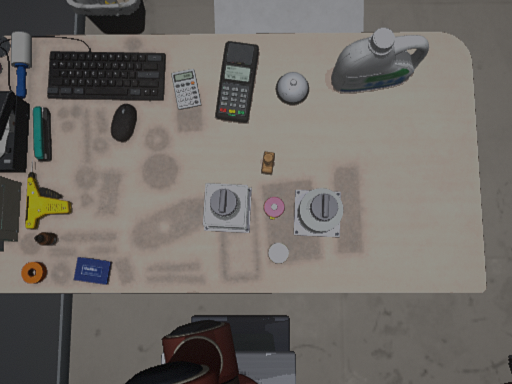

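View pics/scene0.png

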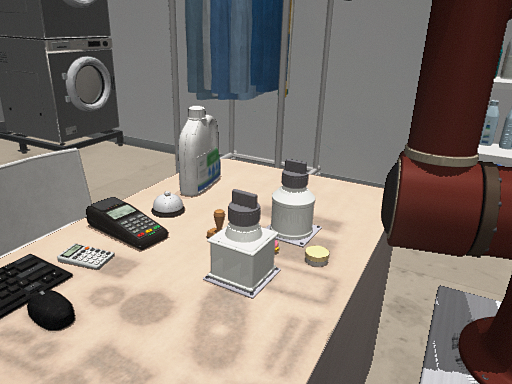

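The top view shows the square canister at about (227,207) and the round one at about (320,211), its wing near (323,205). The tape measure is at (274,207), the pin tin at (278,253) and the stamp at (267,162). The scene view shows the round canister's wing near (296,168) and the square one's at (244,199).

```bash
cat > h.py <<'E'
import numpy as np,cv2
def ray(c,u,v):
    K,T=c["K"],c["T"];d=np.array([(u-K[0,2])/K[0,0],-(v-K[1,2])/K[1,1],-1.]);return T[:3,3],T[:3,:3]@d
def onz(c,u,v,z):
    o,d=ray(c,u,v);return o+d*(z-o[2])/d[2]
def pix(c,p):
    q=np.linalg.inv(c["T"])@np.r_[p,1];return c["K"][0,0]*q[0]/-q[2]+c["K"][0,2],c["K"][1,1]*-q[1]/-q[2]+c["K"][1,2]
E
python3 - <<'E'
from h import *
c=np.load("top.npz");im=c["color"]
s=np.load("scene.npz")
a=cv2.resize(im[175:245,285:355],None,fx=7,fy=7,interpolation=cv2.INTER_NEAREST)
b=cv2.resize(s["color"][150:220,255:325],None,fx=4,fy=4,interpolation=cv2.INTER_NEAREST)
o=np.zeros((490,780,3),np.uint8);o[:,:490]=a;o[:280,500:780]=b;cv2.imwrite("pics/crop.png",o[:,:,::-1])
g=im.astype(int).max(2)
m=((g<150)&(im.astype(int).max(2)-im.min(2)<25)).astype(np.uint8)
sub=np.zeros_like(m);sub[180:240,300:345]=m[180:240,300:345]
n,l,st,ce=cv2.connectedComponentsWithStats(sub);print(st,ce)
print(g[188:226,308:340])
# plate corners (z~0) seen at approx
for u,v in((295,192),(339,192),(341,236),(297,236)):print(onz(c,u,v,0.003).round(3))
E
```

```text
[[     0      0    512    384 194191]
 [   300    180     45     60   2417]] [[254.66666323 191.290549  ]
 [322.4534547  208.32809268]]
[[127 129 126 ... 130 128 127]
 [126 122 119 ... 131 129 129]
 [126 104 108 ... 125 128 128]
 ...
 [147 148 146 ... 147 143 152]
 [149 147 147 ... 147 135 153]
 [151 149 149 ... 152 152 154]]
[ 0.535 -0.163  0.003]
[ 0.535 -0.272  0.003]
[ 0.427 -0.274  0.003]
[ 0.427 -0.167  0.003]
```

View pics/crop.png

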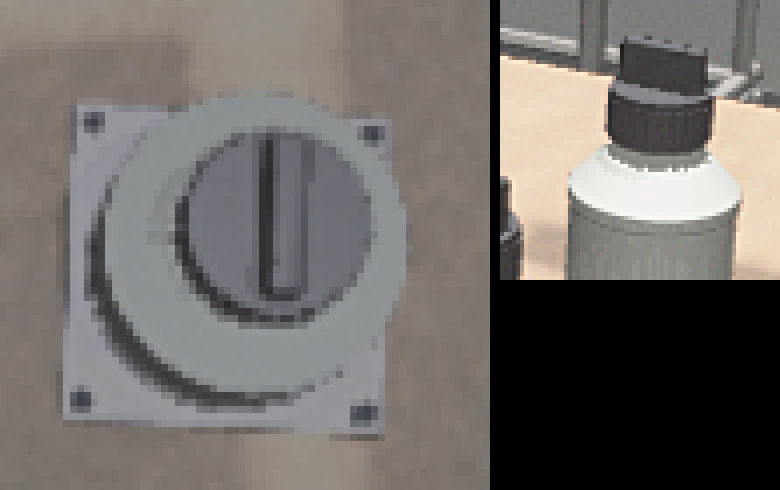

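The crop shows the skirt top as a circle centred at about (282,220). The wing top runs nearly straight up the image, from (290,137) to (285,295), parallel to the plate edge. In the scene view the wing-top centre is near (296,161).

```bash
python3 - <<'E'
from h import *
c=np.load("top.npz");s=np.load("scene.npz")
f=lambda x,y:(x/7+285-.5,y/7+175-.5)
for nme,x,y,z in(("skirt",281,221,.15),("wingtop",287,217,.176),("wing far",290,137,.176),("wing near",285,297,.176),("c1",78,105,.003),("c2",390,120,.003),("c3",384,434,.003),("c4",64,417,.003)):
    print(nme,onz(c,*f(x,y),z).round(4))
C=np.mean([onz(c,*f(x,y),.003) for x,y in((78,105),(390,120),(384,434),(64,417))],0);print("plate",C)
o1,d1=ray(c,*f(287,217));o2,d2=ray(s,295.8,161)
t=np.linalg.lstsq(np.c_[d1,-d2],o2-o1,rcond=None)[0];print(o1+d1*t[0],o2+d2*t[1])
from plant import read_state
st=read_state();print(st["eef_pos"],st["eef_rot"])
E
```

```text
skirt [ 0.4837 -0.2172  0.15  ]
wingtop [ 0.482  -0.2158  0.176 ]
wing far [ 0.5063 -0.2172  0.176 ]
wing near [ 0.4578 -0.2147  0.176 ]
c1 [ 0.5413 -0.1651  0.003 ]
c2 [ 0.5356 -0.2747  0.003 ]
c3 [ 0.4254 -0.27    0.003 ]
c4 [ 0.4315 -0.1589  0.003 ]
plate [ 0.48344771 -0.21716828  0.003     ]
[ 0.48212796 -0.2159608   0.17463677] [ 0.48194086 -0.2160267   0.1746242 ]
[ 0.19459859 -0.59332488  0.21177964] [-3.13976871e+00 -2.01464832e-04  3.16828058e-01]
```

play_rows(deltas=[[0.5,-0.3,-0.5,0.5],[2,-1.3,-1.5,1],[4.5,-3,-2,2],[7.5,-5.2,-2,4],[11,-7.6,-2,6],[14.5,-10,-2,8],[18,-12.4,-2,10],[21.5,-14.7,-2,12],[24.5,-16.8,-2,14],[27,-18.5,-2,15]], gripper=-1, newtons=40)

```text
t: 1.1
eef_pos: [0.3947, -0.3318, 0.2332]
eef_rot: [3.142, -0.001, 0.055]
ft_force: [0.7, -1.0, -1.5]
width: 0.0851
grasp_force: 0.0
```

```bash
cat > go.py <<'E'
import sys,numpy as np
from plant import read_state
from scipy.spatial.transform import Rotation as R
st=read_state();r=R.from_euler("xyz",st["eef_rot"])
tx,ty,tz,yaw=map(float,sys.argv[1:])
print(st["t"],st["eef_pos"].round(4),st["eef_rot"].round(4),"q6",st["joints"][5].round(2),"F",st["ft_force"].round(1),"w",st["width"].round(4),"g",st["grasp_force"])
print("cm",(r.inv().apply(np.array([tx,ty,tz])-st["eef_pos"])*100).round(2),"deg",np.degrees(st["eef_rot"][2]-yaw).round(2))
E
python3 go.py .4827 -.2165 .225 -.05
```

```text
Traceback (most recent call last):
  File "go.py", line 6, in <module>
    print(st["t"],st["eef_pos"].round(4),st["eef_rot"].round(4),"q6",st["joints"][5].round(2),"F",st["ft_force"].round(1),"w",st["width"].round(4),"g",st["grasp_force"])
                                                                                                                              ^^^^^^^^^^^^^^^^^
AttributeError: 'float' object has no attribute 'round'
```

play_rows(deltas=[[2,-2.3,0,1],[4,-4.6,0,2],[6,-6.9,0,3],[7.6,-8.8,0,4],[8.7,-10.1,0,5],[9.3,-10.8,0.3,6],[9.5,-11.1,0.7,6],[9.5,-11.1,0.7,6],[9.5,-11.1,0.7,6],[9.5,-11.1,0.7,6]])

```text
t: 2.1
eef_pos: [0.4821, -0.2184, 0.226]
eef_rot: [3.141, -0.0, -0.05]
ft_force: [-0.0, 0.7, -0.7]
width: 0.0857
grasp_force: 0.0
```

```bash
sed -i 's/st\["width"\].round(4)/round(st["width"],4)/' go.py && python3 go.py .4827 -.2165 .165 -.05 && python3 - <<'E'
from plant import *
import cv2,numpy as np
from h import *
c=read_camera("wrist");np.savez("wrist.npz",**c);im=c["color"][:,:,::-1].copy()
t=read_camera("top")["color"][150:260,260:370,::-1]
o=np.zeros((384,800,3),np.uint8);o[:,:512]=im;o[:286,514:800]=cv2.resize(t,(286,286));cv2.imwrite("pics/w1.png",o)
for z in(.176,.15):print(pix(c,[.4827,-.2165,z]))
E
```

```text
2.1 [ 0.4821 -0.2184  0.226 ] [ 3.1414e+00 -1.0000e-04 -5.0400e-02] q6 1.06 F [-0.   0.7 -0.7] w 0.0857 g 0.0
cm [ 0.05 -0.19  6.1 ] deg -0.03
(np.float64(249.56999190868916), np.float64(203.56913813933318))
(np.float64(249.7176086378235), np.float64(194.2218190183675))
```

View pics/w1.png

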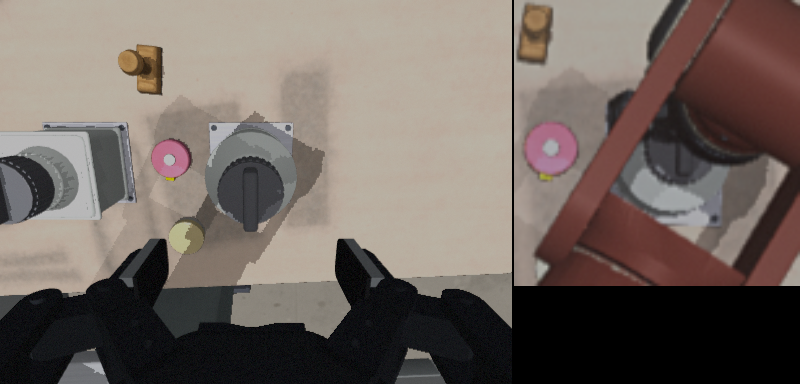

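The wrist view puts the wing top at about (250,200), against a predicted (250,204), so the tool is centred and aligned. I'll descend and close.

play_rows(deltas=[[0,-0.15,0.5,0],[0,-0.15,1.5,0],[0,-0.15,2.5,0],[0,-0.15,3.5,0],[0,-0.15,4.4,0],[0,-0.15,5.2,0],[0,-0.15,5.8,0],[0,-0.15,6.1,0],[0,-0.15,6.1,0],[0,-0.15,6.1,0]])

```text
t: 3.2
eef_pos: [0.4827, -0.2166, 0.1652]
eef_rot: [3.141, -0.0, -0.05]
ft_force: [-0.5, -0.0, -0.1]
width: 0.0853
grasp_force: 0.0
```

play_rows(deltas=[[0,0,0,0],[0,0,0,0],[0,0,0,0],[0,0,0,0],[0,0,0,0],[0,0,0,0],[0,0,0,0],[0,0,0,0],[0,0,0,0],[0,0,0,0]], gripper=1, newtons=40)

```text
t: 4.2
eef_pos: [0.4824, -0.2164, 0.1649]
eef_rot: [-3.142, 0.0, -0.05]
ft_force: [-0.3, 0.7, -0.2]
width: -0.0004
grasp_force: 0.0
```

```bash
python3 go.py .4827 -.2165 .165 -.05; python3 -c "
from plant import *;print(read_state()['torque'])"
```

```text
4.2 [ 0.4824 -0.2164  0.1649] [-3.1416e+00  1.0000e-04 -4.9700e-02] q6 1.06 F [-0.3  0.7 -0.2] w -0.0004 g 0.0
cm [ 0.03  0.01 -0.01] deg 0.02
[-0.01042692 -0.01441057 -0.00190324]
```

The fingers shut on nothing, so I'll look before doing anything else.

```bash
python3 - <<'E'
from plant import *
import cv2,numpy as np
from h import *
c=read_camera("wrist");s=read_camera("scene");np.savez("s2.npz",**s)
p=read_state()["eef_pos"];print(pix(s,p),pix(s,[.4827,-.2165,.176]))
o=np.zeros((500,800,3),np.uint8);o[:288,:384]=cv2.resize(c["color"],(384,288))[:,:,::-1]
o[:400,390:790]=cv2.resize(s["color"][110:210,245:345],None,fx=4,fy=4,interpolation=cv2.INTER_NEAREST)[:,:,::-1];cv2.imwrite("pics/w2.png",o)
E
```

```text
(np.float64(295.3477633096869), np.float64(165.09106707365976)) (np.float64(295.60338069389354), np.float64(160.29242730814025))
```

View pics/w2.png

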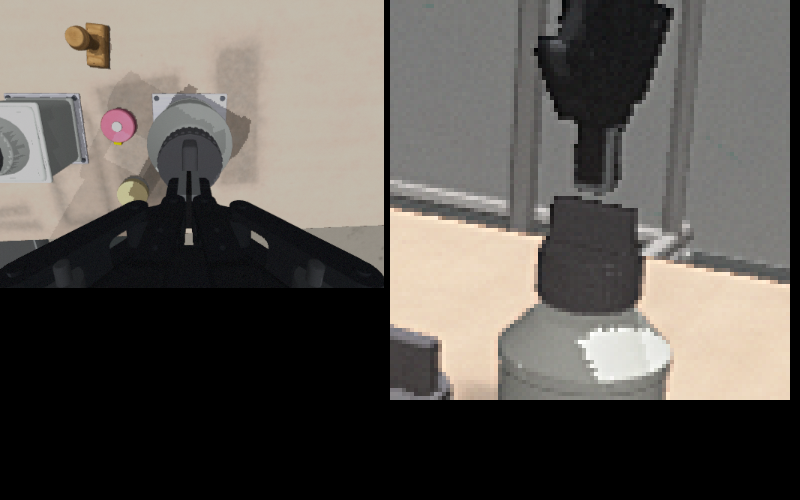

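The scene crop shows the closed fingertips at about (598,190), just above the wing top at row 198. That is higher than the reported TCP and tip_extent imply. I'll project the tip into both views to see how much.

```bash
python3 - <<'E'
from plant import *
import cv2,numpy as np
from h import *
from scipy.spatial.transform import Rotation as R
c=read_camera("wrist");st=read_state();p=st["eef_pos"]
E=np.eye(4);E[:3,:3]=R.from_euler("xyz",st["eef_rot"]).as_matrix();E[:3,3]=p
print("cam in tool",(np.linalg.inv(E)@c["T"]).round(4).tolist())
import plant
print(tip_extent)
s=dict(np.load("s2.npz"))
for dz in(-.011,0,.01,.015,.02,.025,.03):
    q=p+[0,0,dz];print(dz,np.round(pix(c,q),1),np.round(pix(s,q),1))
o=np.zeros((560,790,3),np.uint8)
a=cv2.resize(c["color"][150:290,180:320],None,fx=4,fy=4,interpolation=cv2.INTER_NEAREST);o[:,:560]=a[:,:,::-1]
o[:220,565:785]=cv2.resize(s["color"][130:185,270:325],None,fx=4,fy=4,interpolation=cv2.INTER_NEAREST)[:,:,::-1]*1
o=np.clip(o*1.8,0,255).astype(np.uint8)
cv2.imwrite("pics/w3.png",o)
o2=np.load("wrist.npz");
E
```

```text
cam in tool [[0.0004, 0.9612, 0.2758, 0.0701], [1.0, -0.0001, -0.0012, -0.0007], [-0.0011, 0.2758, -0.9612, -0.1608], [0.0, 0.0, 0.0, 1.0]]
0.011
-0.011 [252.2 223.1] [295.  169.8]
0 [252.2 229.9] [295.3 165.1]
0.01 [252.3 236.8] [295.7 160.8]
0.015 [252.4 240.6] [295.8 158.6]
0.02 [252.4 244.6] [296.  156.5]
0.025 [252.4 248.9] [296.1 154.3]
0.03 [252.5 253.4] [296.3 152.1]
```

View pics/w3.png

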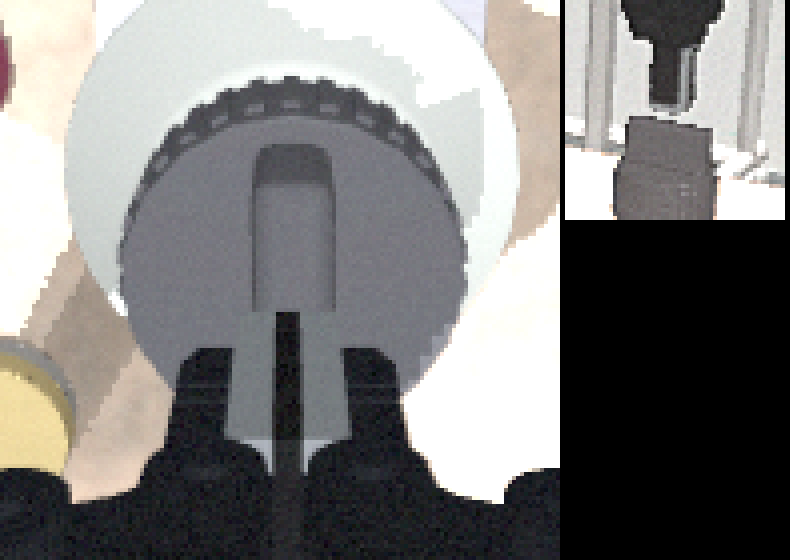

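Both views agree that the real fingertips sit about 21 mm behind the TCP, where tip_extent puts them 11 mm ahead of it. I trust the images, so I'll open and go about 28 mm lower. That puts the tips near z = 0.158, still above the skirt top at 0.150.

play_rows(deltas=[[0,0,0,0],[0,0,0,0],[0,0,0,0],[0,0,0,0],[0,0,0,0],[0,0,0,0],[0,0,0,0],[0,0,0,0],[0,0,0,0],[0,0,0,0]], gripper=-1)

```text
t: 5.35
eef_pos: [0.4825, -0.2164, 0.1649]
eef_rot: [3.142, -0.0, -0.05]
ft_force: [0.2, 0.7, 0.1]
width: 0.0851
grasp_force: 0.0
```

play_rows(deltas=[[0,0,0.3,0],[0,0,0.7,0],[0,0,1.1,0],[0,0,1.5,0],[0,0,1.9,0],[0,0,2.3,0],[0,0,2.6,0],[0,0,2.8,0],[0,0,2.8,0],[0,0,2.8,0]])

```text
t: 6.35
eef_pos: [0.4825, -0.2165, 0.137]
eef_rot: [3.142, -0.0, -0.05]
ft_force: [-1.0, 0.2, -0.2]
width: 0.0856
grasp_force: 0.0
```

play_rows(deltas=[[0,0,0,0],[0,0,0,0],[0,0,0,0],[0,0,0,0],[0,0,0,0],[0,0,0,0],[0,0,0,0],[0,0,0,0],[0,0,0,0],[0,0,0,0]], gripper=1, newtons=40)

```text
t: 7.35
eef_pos: [0.4825, -0.2165, 0.137]
eef_rot: [3.142, -0.0, -0.05]
ft_force: [-0.7, 0.1, 1.2]
width: 0.0111
grasp_force: 40.7
```

```bash
python3 go.py .4827 -.2165 .165 -.05; python3 -c "
from plant import *;print(read_state()['torque'])"
```

```text
7.35 [ 0.4825 -0.2165  0.137 ] [ 3.1415e+00 -2.0000e-04 -4.9800e-02] q6 1.06 F [-0.7  0.1  1.2] w 0.0111 g 40.66334009170532
cm [ 0.02  0.   -2.8 ] deg 0.01
[ 0.06429556  0.00818224 -0.03541653]
```

The wing is gripped (11 mm, 41 N). Now I'll try one way gently.

play_rows(deltas=[[0,0,0,1.5],[0,0,0,3],[0,0,0,4.5],[0,0,0,6],[0,0,0,7.5],[0,0,0,9],[0,0,0,10.5],[0,0,0,12],[0,0,0,12],[0,0,0,12]])

```text
t: 8.35
eef_pos: [0.4826, -0.2165, 0.137]
eef_rot: [3.142, -0.0, -0.259]
ft_force: [0.5, 0.8, 3.3]
width: 0.0108
grasp_force: 40.9
```

```bash
python3 go.py .4825 -.2165 .137 -.05; python3 -c "
from plant import *;print(read_state()['torque'])"
```

```text
8.35 [ 0.4826 -0.2165  0.137 ] [ 3.1415e+00 -2.0000e-04 -2.5920e-01] q6 1.27 F [0.5 0.8 3.3] w 0.0108 g 40.87424039840698
cm [-0.    0.01  0.  ] deg -11.99
[ 0.0514886   0.02602306 -0.00785351]
```

There was no resisting moment over 0.21 rad, past where a hard stop would be, so this is the right way. I'll keep turning to about 1.2 rad.

play_rows(deltas=[[0,0,0,3],[0,0,0,6],[0,0,0,9],[0,0,0,12],[0,0,0,15],[0,0,0,18],[0,0,0,21],[0,0,0,24],[0,0,0,27],[0,0,0,30]])

```text
t: 9.35
eef_pos: [0.4826, -0.2165, 0.137]
eef_rot: [-3.141, -0.0, -0.785]
ft_force: [-0.0, -0.0, 2.5]
width: 0.011
grasp_force: 40.9
```

play_rows(deltas=[[0,0,0,4],[0,0,0,8],[0,0,0,12],[0,0,0,16],[0,0,0,20],[0,0,0,24],[0,0,0,27],[0,0,0,28],[0,0,0,28],[0,0,0,28]])

```text
t: 10.35
eef_pos: [0.4826, -0.2165, 0.137]
eef_rot: [-3.141, -0.0, -1.271]
ft_force: [0.9, -0.2, 2.8]
width: 0.0109
grasp_force: 40.9
```

```bash
python3 go.py .4825 -.2165 .137 -.05; python3 - <<'E'
from plant import *
import cv2,numpy as np
print(read_state()['torque'])
c=read_camera("wrist")["color"];s=read_camera("scene")["color"]
o=np.zeros((400,800,3),np.uint8);o[:288,:384]=cv2.resize(c,(384,288))
o[:,390:790]=cv2.resize(s[110:210,245:345],None,fx=4,fy=4,interpolation=cv2.INTER_NEAREST)
cv2.imwrite("pics/w4.png",np.clip(o[:,:,::-1]*1.6,0,255).astype(np.uint8))
E
```

```text
10.35 [ 0.4826 -0.2165  0.137 ] [-3.1413e+00 -4.0000e-04 -1.2708e+00] q6 2.28 F [ 0.9 -0.2  2.8] w 0.0109 g 40.861260294914246
cm [-0.    0.01  0.  ] deg -69.95
[ 0.01750574 -0.06280399  0.00428023]
```

View pics/w4.png

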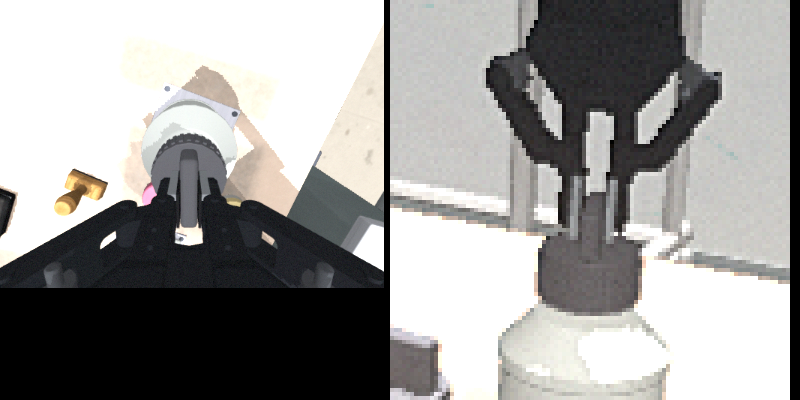

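The wing has turned with the fingers and now stands edge-on in the scene view at about (593,220), well gripped with the tips just above the skirt. I'll lift slowly.

play_rows(deltas=[[0,0,-0.1,0],[0,0,-0.2,0],[0,0,-0.3,0],[0,0,-0.4,0],[0,0,-0.5,0],[0,0,-0.6,0],[0,0,-0.7,0],[0,0,-0.8,0],[0,0,-0.8,0],[0,0,-0.8,0]])

```text
t: 11.45
eef_pos: [0.4825, -0.2164, 0.1449]
eef_rot: [3.142, 0.0, -1.271]
ft_force: [-0.1, -0.1, -0.6]
width: 0.0113
grasp_force: 40.5
```

Free of the lugs: 8 mm up with no pull. I'll lift on.

play_rows(deltas=[[0,0,-0.3,0],[0,0,-0.8,0],[0,0,-1.4,0],[0,0,-2,0],[0,0,-2.6,0],[0,0,-3.2,0],[0,0,-3.8,0],[0,0,-4.4,0],[0,0,-5,0],[0,0,-5.5,0]])

```text
t: 12.45
eef_pos: [0.4825, -0.2165, 0.2005]
eef_rot: [-3.141, -0.0, -1.271]
ft_force: [-0.9, -0.2, 0.2]
width: 0.0112
grasp_force: 40.5
```

play_rows(deltas=[[0,0,-0.5,0],[0,0,-1,0],[0,0,-1.4,0],[0,0,-1.5,0],[0,0,-1.5,0],[0,0,-1.5,0],[0,0,-1.5,0],[0,0,-1.5,0],[0,0,-1.5,0],[0,0,-1.5,0]])

```text
t: 13.45
eef_pos: [0.4824, -0.2164, 0.2148]
eef_rot: [3.141, 0.0, -1.271]
ft_force: [1.0, -0.3, -1.3]
width: 0.0112
grasp_force: 40.5
```

```bash
python3 - <<'E'
from plant import *
import cv2,numpy as np
c=read_camera("wrist")["color"];s=read_camera("scene")["color"]
o=np.zeros((400,800,3),np.uint8);o[:288,:384]=cv2.resize(c,(384,288))
o[:,390:790]=cv2.resize(s[100:240,230:370],(400,400))
cv2.imwrite("pics/w5.png",np.clip(o[:,:,::-1]*1.6,0,255).astype(np.uint8))
E
```

```text
(no output)
```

View pics/w5.png

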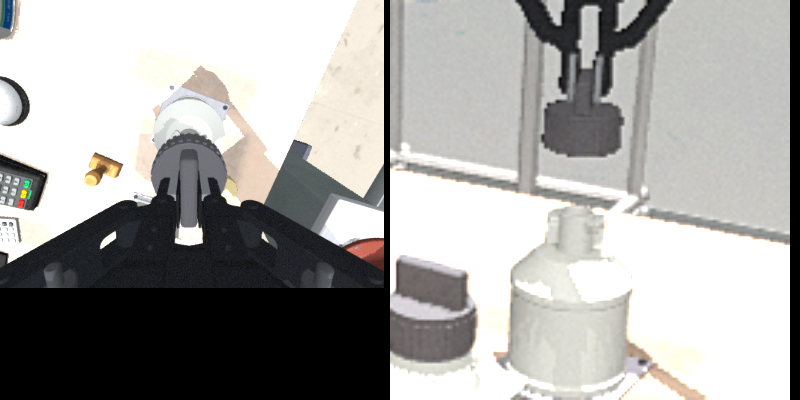

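The cap hangs upright at about (582,125) in the scene view, roughly 50 mm above the open neck at (577,215). It is still, and the square canister's cap is untouched.

```bash
python3 -c "
from plant import *;print(close_job())"
```

```text
the job is handed in; nothing more can be done
None
```

The round canister's cap turned loose on the first try (clockwise seen from above, about 1.2 rad). I handed the job in at about 13.5 s, holding the cap upright about 50 mm above the open mouth, with the square canister still closed and nothing else knocked; no verdict came back.

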